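# Open the test nest and switch the board over

### The job

Swing the holding tab on the test nest aside, clear of the aluminium cover plate, then lift the cover straight up off its two guide pins, keeping it level so that it does not cock or jam, and lay it gently (not dropped) flat in the middle of the rubber mat, its long side along the mat's long side. Then throw the toggle that the cover was hiding fully over to its other side, away from the side it leans to now. Leave the tab turned aside and the other things on the bench where they are.

Things in the scene. Friction and masses are not known exactly. Their poses are not given: they have to be found in the camera images.
- nest: Test nest fixed on the bench, left or right of the middle: black bar frame 190 x 200 mm, 20 mm high, round a green circuit board (top 14 mm above bench) with two guide pins, stand-offs, a toggle and a swing tab. Origin on the bench below the point half-way between the pins; x points to the tab's side (away from the robot within 25 degrees), z up. Carries the cover's underside at z = 78 mm.
- pin_a (a point): Tip of one guide pin, at x = 0, y = +60, z = 116 mm in the nest's frame. Upright round steel pin 12 mm thick, chamfered tip; it stands 30 mm proud of the seated cover's top.
- pin_b (a point): Tip of the other, equal guide pin, at x = 0, y = -60, z = 116 mm in the nest's frame. Below the cover two heat sinks, 40 mm high, stand at x = -25..25, y = 27..45 and -45..-27 mm; the lane between them, where the toggle is, is open.
- cover_grip (a point): Centre of the cover's handle bar, 43 mm above the plate's underside and 35 mm above its top, over its middle. The bar is 14 x 14 mm in section, 84 mm long along y, on two posts 14 mm square at y = +/-35 mm. Axes are the cover's, z up; seated, they agree with the nest's.
- cover: The cover: bare aluminium plate 120 (x) x 160 (y) x 8 mm with the handle bar on top, 0.3 to 0.65 kg, origin at the centre of its underside. Two 15 mm holes at x = 0, y = +/-60 mm sit over the pins (1.5 mm play all round); it is free of the pins once raised 38 mm.
- tab (a joint): Angle of the steel swing tab (rad): 0 pointing to the nest's -x, over the cover's edge, holding it down; grows anticlockwise seen from above to a stop at 1.9. At 1.57 it points to the nest's -y; it is clear of the cover from 1.2 on. Starts at 0 to 0.25, turns with light friction (1.3 N at the peg), stays where left.
- tab_peg (a point): Middle of the free part of the round upright steel peg on the tab (12 mm thick; the peg's top is 12 mm above this point, the tab's flat bar, 16 mm wide, ends 13 mm below it). It stands 40 mm from the tab's pivot, and the tab's end is 10 mm farther out.
- tab_pivot (a point): Point on the tab's upright pivot axis, at the underside of the tab's bar (88 mm above the bench); at x = +85, y = -30 mm in the nest's frame. The pivot's head reaches 12 mm above this point.
- toggle (a joint): Angle of the toggle under the cover (rad): 0 leaning to the nest's -x (0.3 rad off upright), 0.6 at the stop leaning to the nest's +x by as much. Starts between 0 and 0.06, moves with light friction (about 1.4 N at the ball) and stays where it is left.
- toggle_tip (a point): Centre of the black ball, 18 mm across, on the end of the toggle's stem (10 mm thick). It lies 45 mm from the toggle's pivot, which is on the nest's axis (x = y = 0) 22 mm above the bench.
- mat: Flat dark rubber mat, 180 (x) x 220 (y) x 6 mm, fixed on the bench on the other side of the middle from the nest. Origin at the centre of its underside, on the bench; axes along its edges.
- tape: Bystander: roll of paper tape lying flat, 64 mm across, 19 mm high, near the middle of the bench; leave it where it is. Origin at its underside centre.
- rail: Bystander: short black square bar, 90 x 20 x 20 mm, lying near the robot; leave it where it is. Origin at its underside centre.
- driver: Bystander: screwdriver, 190 mm long, lying at the left; leave it where it is. Origin at its underside (handle end to -x, along its x axis).
- wrench: Bystander: open spanner, 160 mm long, lying at the right; leave it where it is. Origin at its underside (handle end to -x, along its x axis).
- mug: Bystander: black mug, 80 mm across, 95 mm high, at the far side; leave it where it is. Origin at its underside centre.
- module: Bystander: black finned box (a spare computer module), 90 x 100 x 42 mm, at the far side; leave it where it is. Origin at its underside centre.
- mouse: Bystander: black computer mouse, 100 x 60 x 30 mm, at the far right; leave it where it is. Origin at its underside centre.
Things that resemble listed ones, but are neither listed nor needed, are in the scene too. There is more than one size of the cover; the job needs the middle-sized.

How it is judged:
By the outcome, as a careful person would: the job done as asked, in the order asked, and still so for the second after the job is handed in, with the robot touching nothing.
It also fails if it takes over 64 s, if anything falls off the work surface, if the arm or the gripper's body presses on something with over 40 N, if the wrist force passes 120 N, or if a joint passes its speed limit or range.

### The arm

A 6-joint arm with a two-finger parallel gripper is mounted at the origin on the work surface. World frame = base frame: x ahead of the robot, y to its left, z up, the work surface at z = 0. Lengths are in m, angles in rad, forces in N, time in s.
With the tool pointing down it reaches from about 0.325 to 0.75 m from the base axis. Payload 7.6 kg.
Tool frame: the origin (TCP) lies midway between the tips of the shut fingers; the grasp point (between the pads) lies 19 mm behind it; z points along the fingers, y is the line along which they close (so a half turn about z gives the same grasp; the last joint's range is limited). The gripper opens to 85 mm and grips with 20 to 120 N. Pads are 22 mm wide; open, the fingers measure 114 mm over their backs; the gripper's body (76 mm by 85 mm) begins 54 mm behind the grasp point. The pads swing forward as they close: fully open they stand 13 mm farther back than shut.
Start: joints at [-1.268, 0.052, 1.401, -0, 1.689, -0.07], TCP at [0.191, -0.489, 0.211] pointing down, gripper open.
Joint ranges: [-2.9, 2.9], [-0.91, 2.17], [0.12, 2.37], [-1.06, 4.2], [0.26, 2.73], [-2.93, 2.93]. Speed limits (rad/s): [2.57, 2.57, 3.01, 3.14, 3.14, 3.14].

### API

Orientations are given as a unit quaternion [w, x, y, z].
In Python, from rig import status, optics, robot gives the robot as it stands. The module is installed in compiled form; this text tells all that it offers.
- The arm moves only by the tool drive_tool, never from a script. Its argument "plan" is a list of rows, each a list of 7 numbers: the turn, a rotation vector about the tool's x, y, z in degrees, then the shift along the tool's x, y, z in m, then the closure, from -1 (fully open) to 1 (shut). A call has 1 to 8 rows; each row shifts and turns the commanded pose from where the row before left it, along the tool's axes as they then stand; what a row does not reach is not made up. A row lasts 1/10 s, in which the tool goes at most 50 mm and 8.59 degrees, less where a joint would pass 70% of its speed; a pose out of reach is approached as far as the arm can. A call with a gripper value outside its range is refused whole. The fingers move at their own pace and stop on an object; "squeeze" is the grip in N (left out, the last holds). Time passes only in rows, so rows that do not move let the fingers close. It gives the time, the measured TCP pose, the force, the opening and the grip force at its end, in the units of the state.
- status.observe(): the state, without advancing time (a new reading comes with each control period).
- optics.snapshot(name): name is "side" or "top"; returns a dict with "color" (420x560x3 uint8, blue, green, red), "fx", "fy", "cx", "cy" (pixels), "k1" (the pictures are not rectified: a ray, as slopes to the right and down, at radius r is drawn at 1 + k1 r^2 times it, then the intrinsics apply), "R" (3x3) and "t" (3): a world point X has camera coordinates R X + t. Camera axes: x right, y down, z forward; pixel columns grow to the right and rows downward; lengths in m; the calibration is good to about 2 mm. A picture is of the moment at which its call begins. There is no depth.
- robot.hand_in(): hands the job in; it is judged then, once.
The state is a dict: "time_s": time; "q": joint angles; "dq": joint speeds; "effort": joint torques, N m; "tcp_pos": TCP position; "orientation": TCP orientation; "force": force on the tool from outside, world axes, zero at the start; "ft_torque": the same for the moment, N m; "grip_width": finger opening in m; "finger_force": force on a finger pad.
Only numpy, scipy, OpenCV 4.12 (cv2) and the standard library are available. Lean on these libraries where they do the work, as an engineer would, in place of code of your own. Each camera call takes 0.05 s, during which the arm holds its last target. There are 200 camera calls.

## Working session

There is one attempt and no reset: what is moved stays moved. The work goes in short steps, Python scripts to look and compute and a tool call to move; the robot and the scene stay as the last step left them, time stands still between calls to the robot, and variables do not carry over. Pictures are saved under pics/ and viewed, at most 10 in all, crops included, and the job is handed in when it is done.

Besides the shell and the picture viewer there is one more tool, called as name([rows], argument=value, ...), one row to a line, values as JSON. drive_tool: Moves the arm, as the interface text tells. Its arguments: {"type":"object","properties":{"plan":{"type":"array","items":{"type":"array","items":{"type":"number"}}},"squeeze":{"type":"number"}},"required":["plan"]}

```bash
mkdir -p pics; cat > h.py <<'E'
import numpy as np, cv2
from rig import status, optics, robot
def snap(n,f):
    s=optics.snapshot(n); cv2.imwrite('pics/'+f,s['color']); np.savez('pics/'+f+'.npz',**s); return s
def load(f): return dict(np.load('pics/'+f+'.npz'))
def ray(s,u,v):
    K=np.array([[s['fx'],0,s['cx']],[0,s['fy'],s['cy']],[0,0,1]],float)
    p=cv2.undistortPoints(np.array([[[u,v]]],float),K,np.array([float(s['k1']),0,0,0]))[0,0]
    d=s['R'].T@np.array([p[0],p[1],1]); return -s['R'].T@s['t'],d/np.linalg.norm(d)
def onz(s,u,v,z):
    o,d=ray(s,u,v); return o+d*(z-o[2])/d[2]
def tri(s1,p1,s2,p2):
    o1,d1=ray(s1,*p1);o2,d2=ray(s2,*p2)
    k=np.linalg.lstsq(np.c_[d1,-d2],o2-o1,rcond=None)[0]
    a=o1+k[0]*d1;b=o2+k[1]*d2; return (a+b)/2,np.linalg.norm(a-b)
def proj(s,X):
    K=np.array([[s['fx'],0,s['cx']],[0,s['fy'],s['cy']],[0,0,1]],float)
    return cv2.projectPoints(np.array(X,float).reshape(-1,1,3),cv2.Rodrigues(s['R'])[0],np.array(s['t'],float),K,np.array([float(s['k1']),0,0,0]))[0][:,0]
E
python3 - <<'E'
from h import *
for n in('side','top'):
    s=snap(n,n+'0.png'); print(n,-s['R'].T@s['t'],s['R'][2],s['fx'],s['k1'])
print(status.observe())
E
```

```text
side [1.2035326  1.12098191 1.08127806] [-0.39683338 -0.71062845 -0.58097373] 480.3951679537249 -0.1353395487516866
top [ 0.42193675 -0.03635317  1.49295296] [ 0.0873334  -0.00602309 -0.99616093] 511.7558189748028 -0.043480426608387544
{'time_s': 0.1, 'q': array([-1.26828197e+00,  5.27453952e-02,  1.40161137e+00,  6.39731196e-06,
        1.68862268e+00, -7.02748703e-02]), 'dq': array([ 0.0019108 , -0.00346234, -0.00227539,  0.00054614,  0.0014092 ,
       -0.00024886]), 'effort': array([ 9.15210840e-04, -3.82583356e+01, -3.60985565e+01, -1.13371816e-04,
        4.74251705e-03, -3.43107772e-06]), 'tcp_pos': array([ 0.19115866, -0.48864015,  0.2104775 ]), 'orientation': array([-6.89094406e-04,  9.82678455e-01,  1.85317492e-01, -7.71807849e-05]), 'force': array([-0.27703164,  0.17230007, -0.75261606]), 'ft_torque': array([-0.01316393, -0.04430413, -0.00756118]), 'finger_force': 0.0, 'grip_width': 0.0855145583097414}
```

View pics/side0.png

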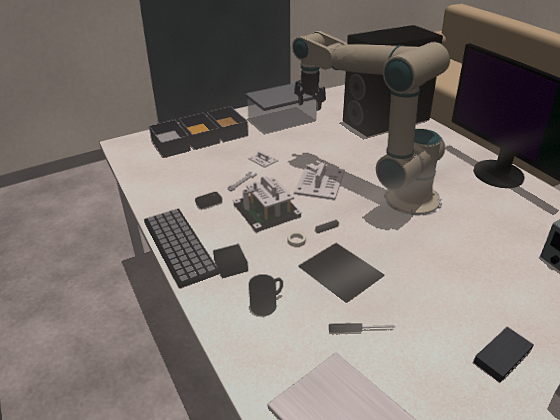

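View pics/top0.png

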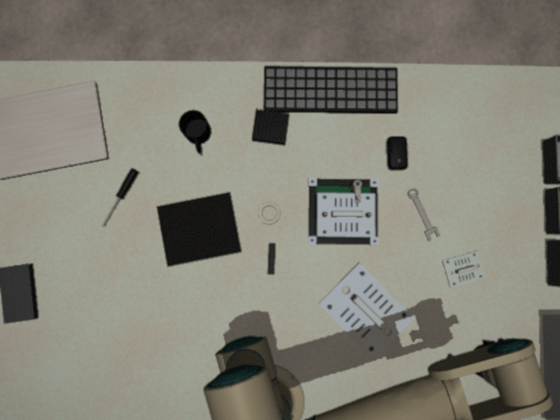

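The top view shows the nest with the cover at about (345,213), the mat at (199,229), and the tab with its peg near (357,184). The side view shows the nest at (267,203) and the mat at (341,271). I'll enlarge the nest in both.

```bash
python3 - <<'E'
from h import *
a=load('top0.png')['color'][165:255,295:395]; b=load('side0.png')['color'][165:240,220:320]
a=cv2.resize(a,None,fx=6,fy=6,interpolation=cv2.INTER_CUBIC);b=cv2.resize(b,None,fx=8,fy=8,interpolation=cv2.INTER_CUBIC)
cv2.imwrite('pics/ca.png',a);cv2.imwrite('pics/cb.png',b)
E
```

```text
(no output)
```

View pics/ca.png

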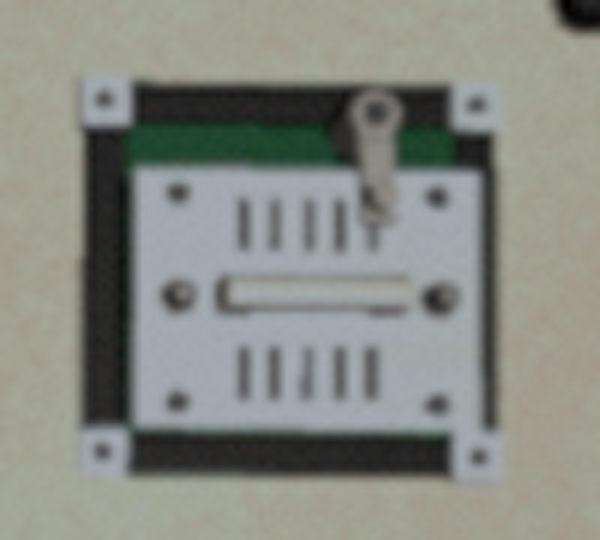

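View pics/cb.png

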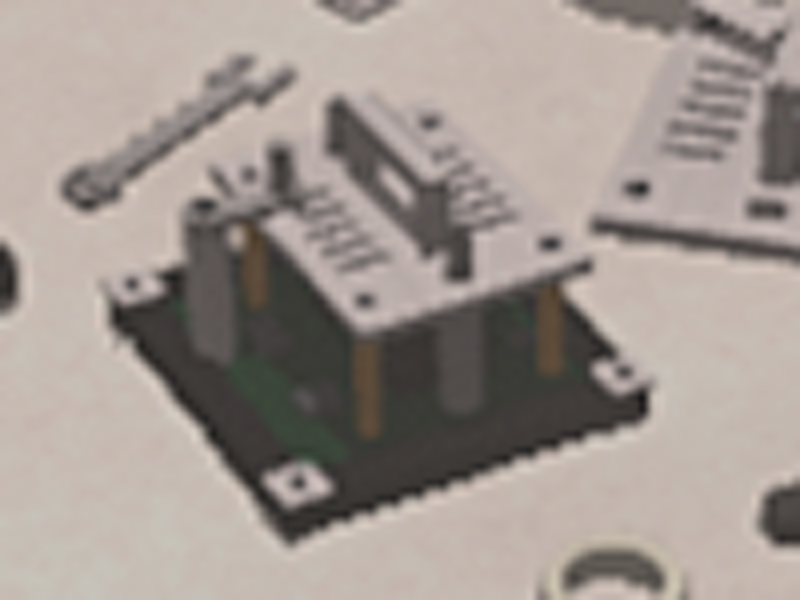

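The top crop shows the seated cover, with plate corners at (132,168) to (484,430). The handle bar runs (217..410, 293), the pins are at (178,293) and (441,297), the tab pivot is at (377,108) and the peg at (377,205). The side crop shows the peg top at (278,150), the pivot head at (203,208), the pin tip at (458,235) and the handle ends.

```bash
python3 - <<'E'
from h import *
T=load('top0.png');S=load('side0.png')
ct=lambda x,y:((x+.5)/6-.5+295,(y+.5)/6-.5+165)
cs=lambda x,y:((x+.5)/8-.5+220,(y+.5)/8-.5+165)
P={'pivot head':((377,108),(203,208)),'peg top':((376,203),(279,148)),'pinA tip':((178,292),(459,232)),
'corner far-left':((132,168),(362,330)),'corner near-left':((132,432),(592,262)),
'bar near end top(+y,+x)':((222,278),(430,190)),'hole+x+y':((178,192),(364,301)),'hole-x+y':((177,402),(549,243)),'hole-x-y':((437,404),(430,121)),'hole+x-y':((437,197),(248,174))}
for k,(a,b) in P.items(): print(k,*[np.round(v,4) for v in tri(T,ct(*a),S,cs(*b))])
print('bar ctr z.121',onz(T,*ct(313,293),.128),'pins mid .116',onz(T,*ct(178,293),.116),onz(T,*ct(441,297),.116))
for c in [(132,168),(480,170),(484,430),(132,432)]: print('plate',onz(T,*ct(*c),.086))
for c in [(105,99),(477,104),(102,452),(478,457)]: print('frame screw',onz(T,*ct(*c),.02))
# mat
for s,roi in((T,(150,185,250,275)),(S,(290,235,395,310))):
    g=s['color'].max(2); m=np.zeros_like(g);x0,y0,x1,y1=roi; m[y0:y1,x0:x1]=(g[y0:y1,x0:x1]<70)*255
    c=max(cv2.findContours(m,0,2)[0],key=cv2.contourArea)
    q=cv2.approxPolyDP(c,6,True)[:,0]; print(q.tolist()); 
    W=np.array([onz(s,*p,.006) for p in q]); print(W.round(4),W.mean(0),np.linalg.norm(W-np.roll(W,1,0),axis=1))
E
```

```text
pivot head [ 0.6169 -0.2455  0.1015] 0.001
peg top [ 0.5739 -0.2437  0.1211] 0.0077
pinA tip [ 0.5312 -0.1537  0.1128] 0.0021
corner far-left [ 0.5904 -0.1346  0.0912] 0.0033
corner near-left [ 0.4701 -0.1359  0.0861] 0.0054
bar near end top(+y,+x) [ 0.5362 -0.1721  0.1268] 0.0015
hole+x+y [ 0.5791 -0.1556  0.0903] 0.0023
hole-x+y [ 0.4829 -0.1556  0.0894] 0.0031
hole-x-y [ 0.4824 -0.2743  0.0908] 0.0018
hole+x-y [ 0.5784 -0.2753  0.0907] 0.0036
bar ctr z.121 [ 0.52915371 -0.21224162  0.128     ] pins mid .116 [ 0.52956189 -0.15290584  0.116     ] [ 0.52879333 -0.2716151   0.116     ]
plate [ 0.58957914 -0.13411121  0.086     ]
plate [ 0.5901732  -0.29519873  0.086     ]
plate [ 0.47006345 -0.296211    0.086     ]
plate [ 0.46785577 -0.13446257  0.086     ]
frame screw [ 0.63094721 -0.12552947  0.02      ]
frame screw [ 0.63027718 -0.30612962  0.02      ]
frame screw [ 0.46031232 -0.12470631  0.02      ]
frame screw [ 0.45934136 -0.30542675  0.02      ]
[[229, 193], [157, 207], [168, 265], [240, 251]]
[[0.5956 0.1165 0.006 ]
 [0.5526 0.3262 0.006 ]
 [0.3845 0.2894 0.006 ]
 [0.4268 0.0817 0.006 ]] [0.48986524 0.20344382 0.006     ] [0.1722753  0.2140826  0.17208664 0.21202655]
[[355, 256], [334, 244], [299, 266], [316, 279], [317, 268]]
[[0.4092 0.1685 0.006 ]
 [0.4355 0.0804 0.006 ]
 [0.5985 0.1167 0.006 ]
 [0.5826 0.1965 0.006 ]
 [0.5523 0.1545 0.006 ]] [0.51560797 0.14332449 0.006     ] [0.14373862 0.09194795 0.16699648 0.08133514 0.05181867]
```

```bash
cat >> h.py <<'E'
from scipy.spatial.transform import Rotation as Ro
def pose():
    s=status.observe(); q=s['orientation']; return np.array(s['tcp_pos']),Ro.from_quat([q[1],q[2],q[3],q[0]]),s
def go(target,phi,n,level=True):
    """shift per row in tool axes (pre-turn) and total turn to reach target with tool x at phi deg, pointing down"""
    p,R,s=pose(); f=np.radians(phi)
    G=Ro.from_matrix(np.array([[np.cos(f),np.sin(f),0],[np.sin(f),-np.cos(f),0],[0,0,-1]]).T.T)
    rv=(R.inv()*G).as_rotvec(degrees=True)
    x=R.as_matrix()[:,0]; print('at',p.round(4),'phi',np.degrees(np.arctan2(x[1],x[0])).round(2),'F',s['force'].round(1),'w',round(s['grip_width'],4))
    step=Ro.from_rotvec(rv/n,degrees=True); d=(np.array(target)-p)/n; C=R
    for i in range(n): print(np.r_[(rv/n).round(2),C.inv().apply(d).round(4)].tolist()); C=C*step
E
python3 - <<'E'
from h import *
T=load('top0.png'); ct=lambda x,y:((x+.5)/6-.5+295,(y+.5)/6-.5+165)
print('peg',onz(T,*ct(376,203),.119),onz(T,*ct(376,215),.094),'piv',onz(T,*ct(377,108),.1))
go((.575,-.244,.211),5,10)
E
```

```text
peg [ 0.57080239 -0.24196158  0.119     ] [ 0.56797411 -0.24567868  0.094     ] piv [ 0.61665197 -0.2454644   0.1       ]
at [ 0.1912 -0.4886  0.2105] phi 21.36 F [-0.3  0.2 -0.8] w 0.0855
[-0.01, 0.0, 1.64, 0.0447, -0.0088, -0.0]
[-0.01, 0.0, 1.64, 0.0444, -0.0101, -0.0]
[-0.01, 0.0, 1.64, 0.0441, -0.0113, -0.0]
[-0.01, 0.0, 1.64, 0.0437, -0.0126, -0.0]
[-0.01, 0.0, 1.64, 0.0434, -0.0138, -0.0]
[-0.01, 0.0, 1.64, 0.043, -0.0151, -0.0]
[-0.01, 0.0, 1.64, 0.0425, -0.0163, -0.0]
[-0.01, 0.0, 1.64, 0.042, -0.0175, -0.0]
[-0.01, 0.0, 1.64, 0.0415, -0.0187, -0.0]
[-0.01, 0.0, 1.64, 0.041, -0.0199, -0.0]
```

drive_tool([
  [0, 0, 1.6, 0.045, -0.009, 0, 0.1],
  [0, 0, 1.6, 0.044, -0.01, 0, 0.1],
  [0, 0, 1.6, 0.044, -0.011, 0, 0.1],
  [0, 0, 1.6, 0.044, -0.013, 0, 0.1],
  [0, 0, 1.6, 0.043, -0.014, 0, 0.1],
  [0, 0, 1.6, 0.043, -0.015, 0, 0.1],
  [0, 0, 1.6, 0.042, -0.016, 0, 0.1],
  [0, 0, 1.6, 0.042, -0.017, 0, 0.1],
], squeeze=20)

```text
time_s: 0.9
tcp_pos: [0.4985, -0.2918, 0.2108]
orientation: [-0.0, 0.997, 0.074, -0.0]
force: [0.2, -0.9, 0.0]
grip_width: 0.0386
finger_force: 0.0
```

drive_tool([
  [0, 0, 1.6, 0.042, -0.019, 0, 0.1],
  [0, 0, 1.6, 0.041, -0.02, 0, 0.1],
  [0, 0, 0, 0, 0, 0, 0.1],
  [0, 0, 0, 0, 0, 0, 0.1],
])

```text
time_s: 1.3
tcp_pos: [0.5744, -0.2426, 0.21]
orientation: [-0.0, 0.999, 0.048, -0.001]
force: [-0.0, 0.3, 0.3]
grip_width: 0.0383
finger_force: 0.0
```

```bash
python3 - <<'E'
from h import *
go((.574,-.243,.105),5,6)
E
```

```text
at [ 0.5744 -0.2426  0.21  ] phi 5.47 F [-0.   0.3  0.3] w 0.0383
[-0.01, 0.02, 0.08, -0.0, 0.0001, 0.0175]
[-0.01, 0.02, 0.08, -0.0001, 0.0001, 0.0175]
[-0.01, 0.02, 0.08, -0.0001, 0.0001, 0.0175]
[-0.01, 0.02, 0.08, -0.0001, 0.0001, 0.0175]
[-0.01, 0.02, 0.08, -0.0001, 0.0001, 0.0175]
[-0.01, 0.02, 0.08, -0.0001, 0.0001, 0.0175]
```

drive_tool([
  [0, 0, 0, 0, 0, 0.03, 0.1],
  [0, 0, 0, 0, 0, 0.03, 0.1],
  [0, 0, 0, 0, 0, 0.02, 0.1],
  [0, 0, 0, 0, 0, 0.015, 0.1],
  [0, 0, 0, 0, 0, 0.01, 0.1],
  [0, 0, 0, 0, 0, 0.003, 0.1],
  [0, 0, 0, 0, 0, 0, 0.1],
  [0, 0, 0, 0, 0, 0, 0.1],
])

```text
time_s: 2.1
tcp_pos: [0.5747, -0.2437, 0.1046]
orientation: [0.001, 0.999, 0.047, 0.001]
force: [0.7, -0.3, -0.4]
grip_width: 0.039
finger_force: 0.0
```

drive_tool([
  [0, 0, 0, 0, 0, 0, 0.4],
  [0, 0, 0, 0, 0, 0, 1],
  [0, 0, 0, 0, 0, 0, 1],
  [0, 0, 0, 0, 0, 0, 1],
  [0, 0, 0, 0, 0, 0, 1],
], squeeze=20)

```text
time_s: 2.6
tcp_pos: [0.5743, -0.2433, 0.1032]
orientation: [0.0, 0.999, 0.047, 0.0]
force: [0.7, 0.8, 0.6]
grip_width: 0.0003
finger_force: 0.0
```

```bash
python3 - <<'E'
from h import *
p,R,s=pose(); print(p,s['force'],s['grip_width'],s['finger_force'])
s=snap('top','top1.png');b=snap('side','side1.png')
a=cv2.resize(s['color'][145:255,300:400],None,fx=4,fy=5);b=cv2.resize(b['color'][150:260,200:300],None,fx=4,fy=5)
cv2.imwrite('pics/c1.png',np.hstack([a,b]))
E
```

```text
[ 0.57425211 -0.2433422   0.10322518] [0.65308717 0.77551307 0.62098341] 0.000305626341053421 0.0
```

View pics/c1.png

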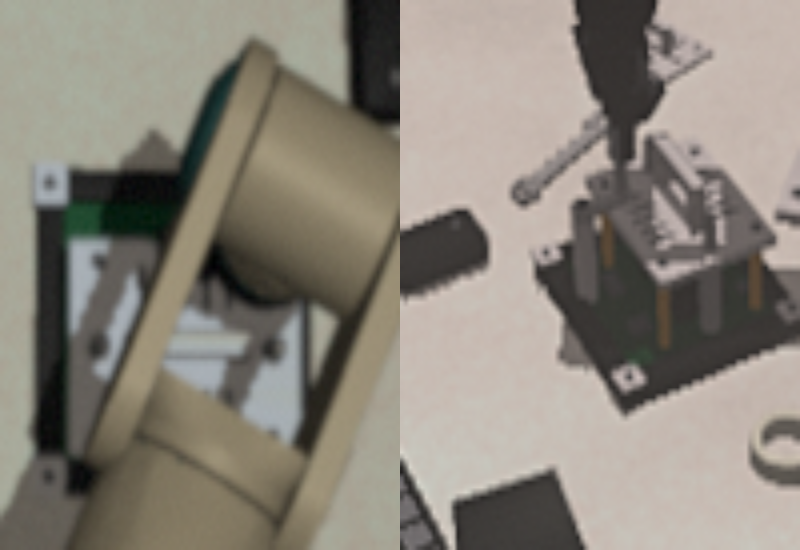

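The crop shows the fingers shut at about (622,165) in the right half, above or behind the tab. The grip width is 0, so the peg was missed. I'll check this by projection.

```bash
python3 - <<'E'
from h import *
S=load('side1.png');T=load('top0.png')
p,R,s=pose()
b=S['color'][160:210,230:290]; b=cv2.resize(b,None,fx=10,fy=10,interpolation=cv2.INTER_CUBIC)
b0=cv2.resize(load('side0.png')['color'][160:210,230:290],None,fx=10,fy=10,interpolation=cv2.INTER_CUBIC)
for im in(b,b0):
  for X,c in((p,(0,0,255)),((.575,-.243,.119),(0,255,0)),((.575,-.243,.094),(0,255,0)),((.615,-.243,.1),(255,0,0)),((.53,-.213+.06,.116),(255,255,0)),((.53,-.213-.06,.116),(255,255,0))):
    u,v=proj(S,X)[0]; cv2.circle(im,(int((u-230+.5)*10),int((v-160+.5)*10)),4,c,-1)
cv2.imwrite('pics/c2.png',np.hstack([b[:,:400],b0[:,:400]]))
E
```

```text
(no output)
```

View pics/c2.png

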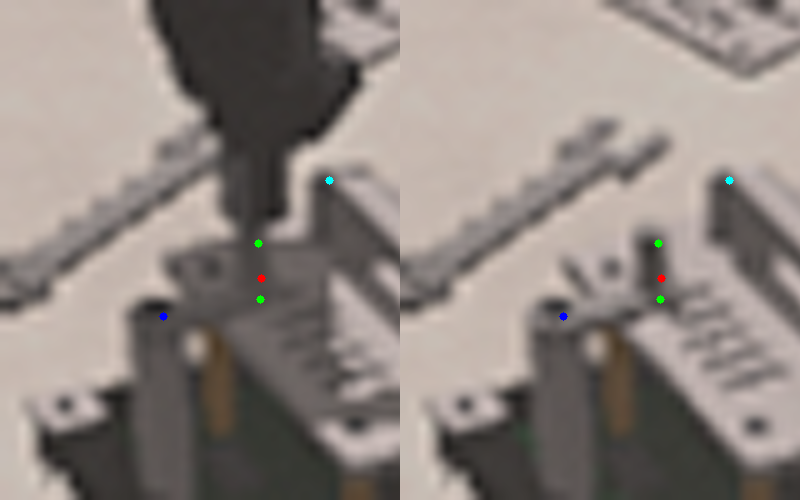

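drive_tool([
  [0, 0, 0, 0, 0, -0.02, 1],
  [0, 0, 0, 0, 0, -0.03, 1],
  [0, 0, 0, 0, 0, -0.02, 1],
  [0, 0, 0, 0, 0, 0, 1],
  [0, 0, 0, 0, 0, 0, 1],
])

```text
time_s: 3.2
tcp_pos: [0.5742, -0.2433, 0.1729]
orientation: [0.0, 0.999, 0.047, 0.0]
force: [-0.2, 0.3, -1.4]
grip_width: 0.0001
finger_force: 0.0
```

```bash
python3 - <<'E'
from h import *
S=snap('side','side2.png');S0=load('side0.png')
p,R,s=pose(); print(p)
u,v=proj(S,p)[0];print(u,v)
b=cv2.resize(S['color'][140:200,215:295],None,fx=8,fy=8,interpolation=cv2.INTER_CUBIC)
cv2.circle(b,(int((u-215+.5)*8),int((v-140+.5)*8)),3,(0,0,255),-1)
cv2.imwrite('pics/c3.png',b)
d=cv2.absdiff(S['color'],S0['color']).sum(2)
for r in range(150,190): print(r,np.where(d[r,235:275]>60)[0]+235 if d[r,235:275].max()>60 else '')
E
```

```text
[ 0.57380264 -0.24314927  0.17175841]
254.96603247450784 171.56266472144054
150 [246 247 248 249 250 251 252 253 254 255 256 257 258 259 260 261 262 263
 264 265]
151 [246 247 248 249 250 251 252 253 254 255 256 257 258 259 260 261 262 263
 264 265]
152 [246 247 248 249 250 251 252 253 254 255 256 257 258 259 260 261 262 263
 264]
153 [247 248 249 250 251 252 253 254 255 256 257 258 260 261 262 263 264]
154 [249 250 251 252 253 254 255 256 257 258 260 261 262 263]
155 [249 250 251 252 253 254 255 256 257 258 259 260 261 262]
156 [250 251 252 253 254 255 256 257 258 259 260 261 262]
157 [250 251 252 253 254 255 256 257 258 259 260 261]
158 [250 251 252 253 254 255 256 257 258]
159 [251 252 253 254 255 256 257]
160 [251 252 253 254 255 256 257]
161 [250 251 252 253 254 255 256 257 258]
162 [250 251 252 253 254 255 256 257]
163 [250 251 252 253 254 255 256 257]
164 [251 252 253 254 255 256 257 258]
165 [251 252 253 254 255 256 257]
166 [252 253 254 255 256 257]
167 [253 254 255]
168 
169 
170 
171 
172 
173 
174 
175 
176 [264 265]
177 [264 265 266]
178 
179 
180 
181 
182 [254 255]
183 [252 253 254 255 256 257]
184 [249 250 251 252 253 256 257 258 259 260 261 262]
185 [247 248 249 250 251 252 253 256 257 258 259 260 261 262 268]
186 [247 248 249 250 251 252 253 256 257 258 259 260 261 262 263 267 268 269]
187 [248 249 250 251 252 253 256 257 258 259 260 261 262 267 268 269]
188 [249 250 251 252 253 256 257 258 259 260 261]
189 [249 250 251 252 253 254 257 258 259 260 261]
```

View pics/c3.png

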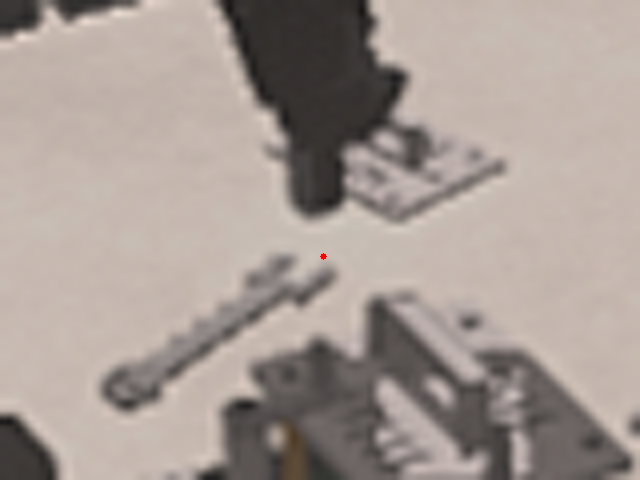

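The crop shows the fingertips at row 167, about 14 mm above the projected TCP. At z=0.103 they therefore sat only just above the peg. The text's grasp point (TCP + 19 mm) gives TCP z≈0.088, so I'll retry lower.

drive_tool([
  [0, 0, 0, 0, 0, 0, 0.1],
  [0, 0, 0, 0, 0, 0, 0.1],
  [0, 0, 0, 0, 0, 0.03, 0.1],
  [0, 0, 0, 0, 0, 0.025, 0.1],
  [0, 0, 0, 0, 0, 0.015, 0.1],
  [0, 0, 0, 0, 0, 0.01, 0.1],
  [0, 0, 0, 0, 0, 0.004, 0.1],
  [0, 0, 0, 0, 0, 0, 0.1],
])

```text
time_s: 4.05
tcp_pos: [0.5744, -0.2434, 0.0894]
orientation: [0.0, 0.999, 0.047, 0.0]
force: [0.9, 0.3, -0.6]
grip_width: 0.0388
finger_force: 0.0
```

drive_tool([
  [0, 0, 0, 0, 0, 0, 0.3],
  [0, 0, 0, 0, 0, 0, 0.5],
  [0, 0, 0, 0, 0, 0, 1],
  [0, 0, 0, 0, 0, 0, 1],
  [0, 0, 0, 0, 0, 0, 1],
  [0, 0, 0, 0, 0, 0, 1],
], squeeze=20)

```text
time_s: 4.65
tcp_pos: [0.5749, -0.2456, 0.0905]
orientation: [0.002, 0.999, 0.046, 0.001]
force: [1.2, -7.8, 0.5]
grip_width: 0.0102
finger_force: 19.8
```

```bash
python3 - <<'E'
from h import *
p,R,s=pose(); N=12; th=np.linspace(0,1.63,N+1); C=R
step=Ro.from_rotvec([0,0,-7.05],degrees=True)
for i in range(N):
    d=.04*np.array([-np.cos(th[i+1])+np.cos(th[i]),-np.sin(th[i+1])+np.sin(th[i]),0])
    if i==0:d[1]-=.002
    print(C.inv().apply(d).round(4)); C=C*step
E
```

```text
[-0.0003  0.0074  0.    ]
[-0.0001  0.0054  0.    ]
[0.     0.0054 0.    ]
[0.0001 0.0054 0.    ]
[0.0001 0.0054 0.    ]
[0.0002 0.0054 0.    ]
[0.0003 0.0054 0.    ]
[0.0004 0.0054 0.    ]
[0.0004 0.0054 0.    ]
[0.0005 0.0054 0.    ]
[0.0006 0.0054 0.    ]
[0.0006 0.0054 0.    ]
```

drive_tool([
  [0, 0, -7, -0.0003, 0.0074, 0, 1],
  [0, 0, -7, 0, 0.0054, 0, 1],
  [0, 0, -7, 0, 0.0054, 0, 1],
  [0, 0, -7, 0, 0.0054, 0, 1],
  [0, 0, -7, 0, 0.0054, 0, 1],
  [0, 0, -7, 0.0002, 0.0054, 0, 1],
])

```text
time_s: 5.25
tcp_pos: [0.5864, -0.2743, 0.0904]
orientation: [-0.0, 0.915, 0.404, -0.0]
force: [-3.2, 3.2, 5.1]
grip_width: 0.0106
finger_force: 20.2
```

drive_tool([
  [0, 0, -7, 0.0003, 0.0054, 0, 1],
  [0, 0, -7, 0.0004, 0.0054, 0, 1],
  [0, 0, -7, 0.0004, 0.0054, 0, 1],
  [0, 0, -7, 0.0005, 0.0054, 0, 1],
  [0, 0, -7, 0.0006, 0.0054, 0, 1],
  [0, 0, -7, 0.0006, 0.0054, 0, 1],
  [0, 0, 0, 0, 0, 0, 1],
  [0, 0, 0, 0, 0, 0, 1],
])

```text
time_s: 6.05
tcp_pos: [0.6166, -0.2862, 0.0904]
orientation: [0.001, 0.712, 0.703, -0.0]
force: [-1.5, -2.5, 3.9]
grip_width: 0.0105
finger_force: 20.2
```

drive_tool([
  [0, 0, 0, 0, 0, 0, 0.1],
  [0, 0, 0, 0, 0, 0, 0.1],
  [0, 0, 0, 0, 0, 0, 0.1],
  [0, 0, 0, 0, 0, -0.02, 0.1],
  [0, 0, 0, 0, 0, -0.04, 0.1],
  [0, 0, 0, 0, 0, -0.04, 0],
  [0, 0, 0, 0, 0, 0, 0],
  [0, 0, 0, 0, 0, 0, 0],
])

```text
time_s: 6.85
tcp_pos: [0.6168, -0.2854, 0.1904]
orientation: [0.001, 0.711, 0.703, 0.0]
force: [0.2, -0.6, -1.1]
grip_width: 0.0428
finger_force: 0.0
```

```bash
python3 - <<'E'
from h import *
go((.530,-.2145,.19),89.7,3)
E
```

```text
at [ 0.6168 -0.2854  0.1904] phi 89.36 F [ 0.2 -0.6 -1.1] w 0.0428
[0.04, 0.02, -0.11, 0.0233, -0.0292, 0.0]
[0.04, 0.02, -0.11, 0.0234, -0.0291, 0.0001]
[0.04, 0.02, -0.11, 0.0234, -0.0291, 0.0001]
```

drive_tool([
  [0, 0, -0.1, 0.0233, -0.0292, 0, -0.1],
  [0, 0, -0.1, 0.0234, -0.0291, 0, -0.1],
  [0, 0, -0.1, 0.0234, -0.0291, 0, -0.1],
  [0, 0, 0, 0, 0, 0, -0.1],
  [0, 0, 0, 0, 0, 0.03, -0.1],
  [0, 0, 0, 0, 0, 0.03, -0.1],
  [0, 0, 0, 0, 0, 0.02, -0.1],
  [0, 0, 0, 0, 0, 0.01, -0.1],
])

```text
time_s: 7.65
tcp_pos: [0.5283, -0.2139, 0.0954]
orientation: [-0.003, 0.709, 0.705, -0.001]
force: [0.2, 0.9, -0.4]
grip_width: 0.0472
finger_force: 0.0
```

drive_tool([
  [0, 0, 0, 0, 0, 0, -0.1],
  [0, 0, 0, 0, 0, 0, 0.1],
  [0, 0, 0, 0, 0, 0, 0.3],
  [0, 0, 0, 0, 0, 0, 0.5],
  [0, 0, 0, 0, 0, 0, 1],
  [0, 0, 0, 0, 0, 0, 1],
  [0, 0, 0, 0, 0, 0, 1],
], squeeze=30)

```text
time_s: 8.35
tcp_pos: [0.5302, -0.2147, 0.1003]
orientation: [0.001, 0.709, 0.705, 0.0]
force: [0.5, 0.3, 5.9]
grip_width: 0.0127
finger_force: 31.4
```

```bash
python3 - <<'E'
from h import *
go((.530,-.2145,.101),89.7,3)
print(status.observe()['ft_torque'],status.observe()['finger_force'])
snap('side','side3.png');snap('top','top3.png')
E
```

```text
at [ 0.5302 -0.2147  0.1003] phi 89.66 F [0.5 0.3 5.9] w 0.0127
[0.04, 0.02, -0.01, 0.0001, -0.0001, -0.0002]
[0.04, 0.02, -0.01, 0.0001, -0.0001, -0.0002]
[0.04, 0.02, -0.01, 0.0001, -0.0001, -0.0002]
[ 0.02713177 -0.11247577  0.09222139] 31.391258239746094
```

drive_tool([
  [0, 0, 0, 0, 0, 0, 1],
  [0, 0, 0, 0, 0, 0, 1],
  [0, 0, 0, 0, 0, -0.003, 1],
  [0, 0, 0, 0, 0, -0.004, 1],
  [0, 0, 0, 0, 0, -0.005, 1],
], squeeze=80)

```text
time_s: 8.95
tcp_pos: [0.529, -0.2142, 0.1103]
orientation: [-0.001, 0.709, 0.705, -0.0]
force: [-0.2, -0.7, -2.7]
grip_width: 0.0112
finger_force: 78.7
```

```bash
python3 - <<'E'
from h import *
s=status.observe(); print(s['tcp_pos'],s['force'],s['ft_torque'],s['grip_width'])
E
```

```text
[ 0.52897341 -0.2142071   0.11033363] [-0.18433647 -0.70870377 -2.69946061] [-0.00462315 -0.05468466  0.01500716] 0.011243986997783856
```

drive_tool([
  [0, 0, 0, 0, 0, -0.006, 1],
  [0, 0, 0, 0, 0, -0.006, 1],
  [0, 0, 0, 0, 0, -0.006, 1],
  [0, 0, 0, 0, 0, -0.006, 1],
  [0, 0, 0, 0, 0, -0.008, 1],
  [0, 0, 0, 0, 0, -0.01, 1],
  [0, 0, 0, 0, 0, -0.015, 1],
  [0, 0, 0, 0, 0, -0.02, 1],
])

```text
time_s: 9.75
tcp_pos: [0.5293, -0.2143, 0.1889]
orientation: [-0.001, 0.709, 0.705, -0.0]
force: [0.4, -0.2, -3.7]
grip_width: 0.011
finger_force: 78.7
```

drive_tool([
  [0, 0, 0, 0, 0, -0.02, 1],
  [0, 0, 0, 0, 0, -0.02, 1],
  [0, 0, 0, 0, 0, -0.01, 1],
  [0, 0, 0, 0, 0, 0, 1],
])

```text
time_s: 10.15
tcp_pos: [0.5302, -0.2147, 0.2406]
orientation: [0.002, 0.709, 0.705, 0.001]
force: [0.7, 0.5, -3.1]
grip_width: 0.0111
finger_force: 78.8
```

```bash
python3 - <<'E'
from h import *
S=snap('side','side4.png')
cv2.imwrite('pics/c4.png',cv2.resize(S['color'][100:250,190:390],None,fx=4,fy=4,interpolation=cv2.INTER_CUBIC))
go((.490,.2035,.24),101.3,16)
E
```

```text
at [ 0.5298 -0.2145  0.2388] phi 89.66 F [ 0.6 -0.1 -3.4] w 0.011
[0.0, 0.0, -0.73, 0.0261, -0.0026, -0.0001]
[0.0, 0.0, -0.73, 0.0261, -0.0023, -0.0001]
[0.0, 0.0, -0.73, 0.0262, -0.002, -0.0001]
[0.0, 0.0, -0.73, 0.0262, -0.0016, -0.0001]
[0.0, 0.0, -0.73, 0.0262, -0.0013, -0.0001]
[0.0, 0.0, -0.73, 0.0262, -0.001, -0.0001]
[0.0, 0.0, -0.73, 0.0262, -0.0006, -0.0001]
[0.0, 0.0, -0.73, 0.0262, -0.0003, -0.0001]
[0.0, 0.0, -0.73, 0.0262, 0.0, -0.0001]
[0.0, 0.0, -0.73, 0.0262, 0.0004, -0.0001]
[0.0, 0.0, -0.73, 0.0262, 0.0007, -0.0001]
[0.0, 0.0, -0.73, 0.0262, 0.001, -0.0001]
[0.0, 0.0, -0.73, 0.0262, 0.0014, -0.0001]
[0.0, 0.0, -0.73, 0.0262, 0.0017, -0.0001]
[0.0, 0.0, -0.73, 0.0262, 0.002, -0.0001]
[0.0, 0.0, -0.73, 0.0261, 0.0023, -0.0001]
```

View pics/c4.png

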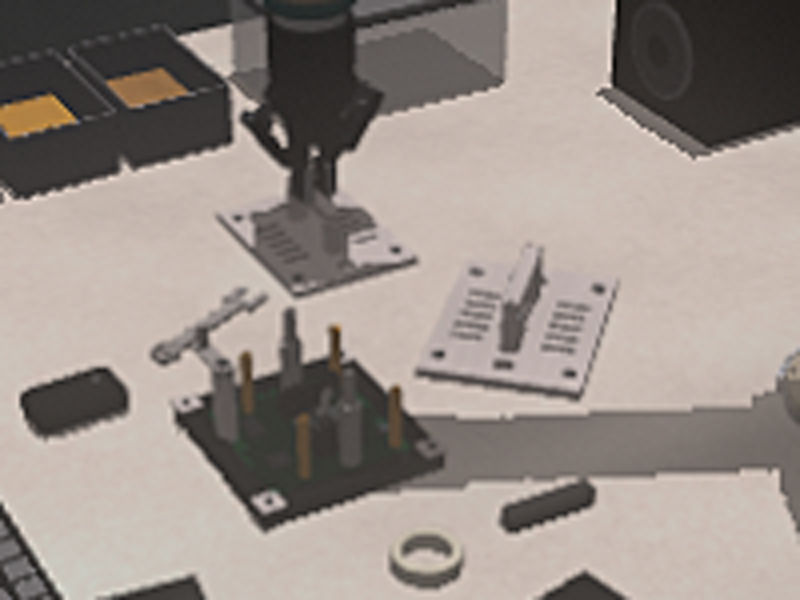

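The picture shows the cover clear of the pins and level at about (320,245). The tab is turned aside near (205,340) and the toggle stands between the heat sinks. Now I'll carry the cover over to the mat.

drive_tool([
  [0, 0, -0.7, 0.02, -0.002, 0, 1],
  [0, 0, -0.7, 0.026, -0.0023, 0, 1],
  [0, 0, -0.7, 0.026, -0.002, 0, 1],
  [0, 0, -0.7, 0.026, -0.0016, 0, 1],
  [0, 0, -0.7, 0.026, -0.0013, 0, 1],
  [0, 0, -0.7, 0.026, -0.001, 0, 1],
  [0, 0, -0.7, 0.026, -0.0006, 0, 1],
  [0, 0, -0.7, 0.026, -0.0003, 0, 1],
])

```text
time_s: 11.0
tcp_pos: [0.5101, -0.0119, 0.2367]
orientation: [-0.001, 0.674, 0.739, -0.001]
force: [-0.7, 0.2, -2.5]
grip_width: 0.0107
finger_force: 78.8
```

drive_tool([
  [0, 0, -0.8, 0.026, 0, 0, 1],
  [0, 0, -0.8, 0.026, 0.0004, 0, 1],
  [0, 0, -0.8, 0.026, 0.0007, 0, 1],
  [0, 0, -0.8, 0.026, 0.001, 0, 1],
  [0, 0, -0.8, 0.026, 0.0014, 0, 1],
  [0, 0, -0.8, 0.026, 0.0017, 0, 1],
  [0, 0, -0.8, 0.026, 0.002, 0, 1],
  [0, 0, -0.8, 0.02, 0.002, 0, 1],
])

```text
time_s: 11.8
tcp_pos: [0.491, 0.1898, 0.2366]
orientation: [-0.001, 0.631, 0.776, -0.001]
force: [-0.3, -0.5, -3.8]
grip_width: 0.0109
finger_force: 78.8
```

drive_tool([
  [0, 0, 0, 0.01, 0.0005, 0, 1],
  [0, 0, 0, 0, 0, 0, 1],
  [0, 0, 0, 0, 0, 0, 1],
])

```text
time_s: 12.1
tcp_pos: [0.4903, 0.1977, 0.2376]
orientation: [-0.0, 0.632, 0.775, -0.001]
force: [0.1, -0.4, -3.0]
grip_width: 0.0107
finger_force: 78.8
```

```bash
python3 - <<'E'
from h import *
go((.490,.2035,.033),101.3,1)
S=snap('side','side5.png'); T=snap('top','top5.png')
# mat edge check in side0, wider mask
s=load('side0.png'); g=s['color'].max(2); m=np.zeros_like(g); m[235:310,290:395]=(g[235:310,290:395]<90)*255
m=cv2.morphologyEx(m,cv2.MORPH_OPEN,np.ones((3,3)))
c=max(cv2.findContours(m,0,2)[0],key=cv2.contourArea); q=cv2.approxPolyDP(c,5,True)[:,0]
W=np.array([onz(s,*p,.006) for p in q]); print(q.tolist(),W.round(3).tolist(),W.mean(0))
E
```

```text
at [0.4903 0.1977 0.2376] phi 101.63 F [ 0.1 -0.4 -3. ] w 0.0107
[-0.05, 0.04, 0.33, 0.0059, 0.0011, 0.2046]
[[300, 265], [345, 301], [382, 276], [374, 271], [338, 283], [358, 258], [337, 244]] [[0.593, 0.114, 0.006], [0.557, 0.322, 0.006], [0.391, 0.292, 0.006], [0.399, 0.26, 0.006], [0.532, 0.247, 0.006], [0.406, 0.182, 0.006], [0.426, 0.086, 0.006]] [0.47214349 0.21459653 0.006     ]
```

drive_tool([
  [0, 0, 0.5, 0.003, 0, 0.02, 1],
  [0, 0, 0, 0.003, 0, 0.035, 1],
  [0, 0, 0, 0, 0, 0.04, 1],
  [0, 0, 0, 0, 0, 0.035, 1],
  [0, 0, 0, 0, 0, 0.03, 1],
  [0, 0, 0, 0, 0, 0.02, 1],
  [0, 0, 0, 0, 0, 0.012, 1],
  [0, 0, 0, 0, 0, 0.006, 1],
])

```text
time_s: 13.0
tcp_pos: [0.489, 0.2035, 0.0393]
orientation: [-0.0, 0.635, 0.772, -0.001]
force: [0.6, -0.6, -3.4]
grip_width: 0.0108
finger_force: 78.7
```

drive_tool([
  [0, 0, 0, 0, 0, 0.003, 1],
  [0, 0, 0, 0, 0, 0.002, 1],
  [0, 0, 0, 0, 0, 0.0015, 1],
  [0, 0, 0, 0, 0, 0.001, 1],
  [0, 0, 0, 0, 0, 0.001, 1],
  [0, 0, 0, 0, 0, 0, 1],
])

```text
time_s: 13.6
tcp_pos: [0.4892, 0.2043, 0.0318]
orientation: [0.0, 0.635, 0.773, 0.0]
force: [0.2, 0.5, -3.4]
grip_width: 0.0114
finger_force: 78.7
```

drive_tool([
  [0, 0, 0, 0, 0, 0.001, 1],
  [0, 0, 0, 0, 0, 0.001, 1],
  [0, 0, 0, 0, 0, 0.001, 1],
  [0, 0, 0, 0, 0, 0, 1],
])

```text
time_s: 14.0
tcp_pos: [0.4892, 0.2042, 0.0286]
orientation: [0.0, 0.635, 0.773, -0.0]
force: [0.3, 0.0, -3.0]
grip_width: 0.0114
finger_force: 78.8
```

drive_tool([
  [0, 0, 0, 0, 0, 0.001, 1],
  [0, 0, 0, 0, 0, 0.0005, 1],
  [0, 0, 0, 0, 0, 0, 1],
])

```text
time_s: 14.3
tcp_pos: [0.4893, 0.2043, 0.0285]
orientation: [0.0, 0.635, 0.773, 0.0]
force: [-5.0, -2.3, 7.0]
grip_width: 0.0112
finger_force: 80.0
```

Contact. I'll release gently and rise.

drive_tool([
  [0, 0, 0, 0, 0, 0, 0.7],
  [0, 0, 0, 0, 0, 0, 0.5],
  [0, 0, 0, 0, 0, 0, 0.3],
  [0, 0, 0, 0, 0, 0, 0.1],
  [0, 0, 0, 0, 0, 0, 0],
  [0, 0, 0, 0, 0, 0, 0],
  [0, 0, 0, 0, 0, -0.02, 0],
  [0, 0, 0, 0, 0, -0.04, 0],
], squeeze=20)

```text
time_s: 15.1
tcp_pos: [0.487, 0.2035, 0.0844]
orientation: [-0.002, 0.635, 0.772, -0.003]
force: [0.8, 0.5, 0.4]
grip_width: 0.0426
finger_force: 0.0
```

drive_tool([
  [0, 0, 0, 0, 0, -0.05, 0],
  [0, 0, 0, -0.02, 0, -0.05, 0.5],
  [0, 0, 0, -0.04, 0, -0.03, 1],
  [0, 0, 0, -0.045, 0, 0, 1],
  [0, 0, 0, -0.045, 0, 0, 1],
  [0, 0, 0, -0.02, 0, 0, 1],
  [0, 0, 0, 0, 0, 0, 1],
])

```text
time_s: 15.8
tcp_pos: [0.522, 0.0364, 0.2135]
orientation: [0.0, 0.637, 0.771, -0.0]
force: [0.3, -0.3, -0.6]
grip_width: 0.0
finger_force: 0.0
```

```bash
python3 - <<'E'
from h import *
p,R,st=pose();print(p,st['force'],st['grip_width'])
T=snap('top','top6.png');S=snap('side','side6.png')
a=cv2.resize(T['color'][150:270,150:390],None,fx=3.3,fy=3.3,interpolation=cv2.INTER_CUBIC)[:396,:790]
b=np.hstack([cv2.resize(S['color'][165:220,225:310],(395,200),interpolation=cv2.INTER_CUBIC),cv2.resize(S['color'][225:315,280:400],(395,200),interpolation=cv2.INTER_CUBIC)])
cv2.imwrite('pics/c6.png',np.vstack([a[:,:790],b]))
E
```

```text
[0.52204773 0.03641315 0.21346979] [ 0.25453415 -0.2865319  -0.58000597] 2.905261579248564e-06
```

View pics/c6.png

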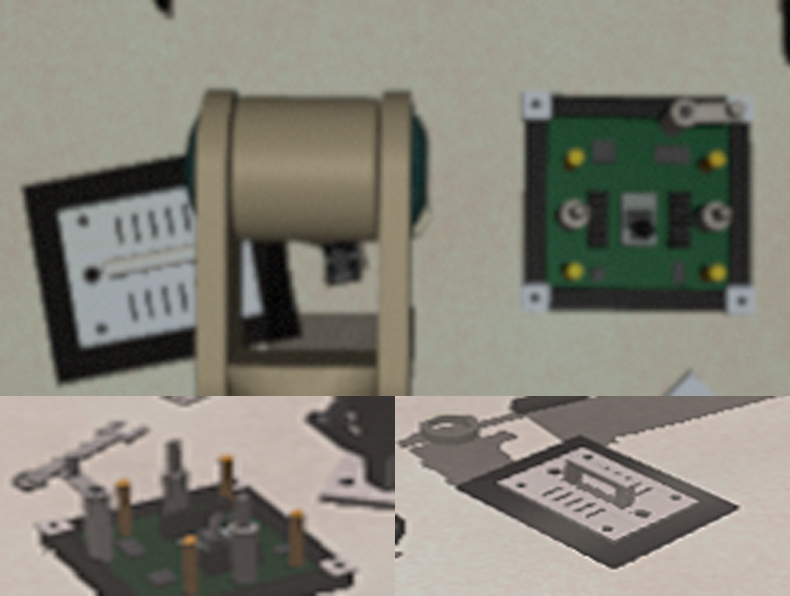

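The picture shows the cover lying flat and centred on the mat, aligned with it. The tab points to the nest's -y, at (685..740,110). The toggle ball is at (643,229), in the open lane and leaning to -x.

```bash
python3 - <<'E'
from h import *
T=load('top6.png'); f=lambda x,y:((x+.5)/3.3-.5+150,(y+.5)/3.3-.5+150)
print('ball',onz(T,*f(643,229),.065),'pins',onz(T,*f(574,214),.116),onz(T,*f(717,214),.116))
for c in [(58,210),(76,348)]: print('cov',onz(T,*f(*c),.014))
go((.478,-.2145,.213),89.7,8)
E
```

```text
ball [ 0.51823976 -0.21401261  0.065     ] pins [ 0.52661225 -0.15112892  0.116     ] [ 0.52763594 -0.26846336  0.116     ]
cov [0.53384013 0.29393847 0.014     ]
cov [0.41317813 0.27488184 0.014     ]
at [0.5217 0.039  0.2135] phi 101.12 F [ 0.2  0.5 -0.1] w 0.0004
[-0.0, -0.0, 1.43, -0.03, -0.0115, 0.0001]
[-0.0, -0.0, 1.43, -0.0303, -0.0107, 0.0001]
[-0.0, -0.0, 1.43, -0.0306, -0.01, 0.0001]
[-0.0, -0.0, 1.43, -0.0308, -0.0092, 0.0001]
[-0.0, -0.0, 1.43, -0.031, -0.0084, 0.0001]
[-0.0, -0.0, 1.43, -0.0312, -0.0077, 0.0001]
[-0.0, -0.0, 1.43, -0.0314, -0.0069, 0.0001]
[-0.0, -0.0, 1.43, -0.0316, -0.0061, 0.0001]
```

drive_tool([
  [0, 0, 1.4, -0.03, -0.0115, 0, 1],
  [0, 0, 1.4, -0.0303, -0.0107, 0, 1],
  [0, 0, 1.4, -0.0306, -0.01, 0, 1],
  [0, 0, 1.4, -0.0308, -0.0092, 0, 1],
  [0, 0, 1.4, -0.031, -0.0084, 0, 1],
  [0, 0, 1.4, -0.0312, -0.0077, 0, 1],
  [0, 0, 1.4, -0.0314, -0.0069, 0, 1],
  [0, 0, 1.4, -0.0316, -0.0061, 0, 1],
])

```text
time_s: 16.7
tcp_pos: [0.4788, -0.2144, 0.2137]
orientation: [0.0, 0.707, 0.707, 0.0]
force: [1.1, -0.4, 0.4]
grip_width: 0.0005
finger_force: 0.0
```

drive_tool([
  [0, 0, 0, 0, 0, 0, 1],
  [0, 0, 0, 0, 0, 0, 1],
  [0, 0, 0, 0, 0, 0.04, 1],
  [0, 0, 0, 0, 0, 0.04, 1],
  [0, 0, 0, 0, 0, 0.04, 1],
  [0, 0, 0, 0, 0, 0.025, 1],
  [0, 0, 0, 0, 0, 0.015, 1],
  [0, 0, 0, 0, 0, 0.005, 1],
])

```text
time_s: 17.5
tcp_pos: [0.4781, -0.2124, 0.0467]
orientation: [-0.002, 0.706, 0.708, -0.0]
force: [0.6, 0.3, -0.6]
grip_width: -0.0003
finger_force: 0.0
```

```bash
python3 - <<'E'
from h import *
go((.510,-.2145,.047),89.7,6)
E
```

```text
at [ 0.4781 -0.2124  0.0467] phi 90.11 F [ 0.6  0.3 -0.6] w -0.0003
[-0.03, -0.02, 0.07, -0.0004, 0.0053, -0.0001]
[-0.03, -0.02, 0.07, -0.0004, 0.0053, -0.0001]
[-0.03, -0.02, 0.07, -0.0004, 0.0053, -0.0001]
[-0.03, -0.02, 0.07, -0.0003, 0.0053, -0.0001]
[-0.03, -0.02, 0.07, -0.0003, 0.0053, -0.0001]
[-0.03, -0.02, 0.07, -0.0003, 0.0053, -0.0001]
```

+x in the world is +y in the tool frame. I'll push in small steps.

drive_tool([
  [0, 0, 0, 0, 0.006, 0, 1],
  [0, 0, 0, 0, 0.006, 0, 1],
  [0, 0, 0, 0, 0.006, 0, 1],
  [0, 0, 0, 0, 0.005, 0, 1],
  [0, 0, 0, 0, 0.005, 0, 1],
  [0, 0, 0, 0, 0.004, 0, 1],
])

```text
time_s: 18.1
tcp_pos: [0.5114, -0.2151, 0.0504]
orientation: [0.001, 0.707, 0.707, 0.0]
force: [-5.4, 2.4, 12.9]
grip_width: 0.0002
finger_force: 5.5
```

drive_tool([
  [0, 0, 0, 0, 0.003, 0, 1],
  [0, 0, 0, 0, 0.003, 0, 1],
  [0, 0, 0, 0, 0, 0, 1],
])

```text
time_s: 18.4
tcp_pos: [0.5181, -0.2153, 0.0508]
orientation: [0.002, 0.707, 0.707, 0.0]
force: [-1.0, -0.9, 4.5]
grip_width: -0.0001
finger_force: 1.8
```

The upward force suggests the tips are riding on the ball, so I'll back off and go lower.

drive_tool([
  [0, 0, 0, 0, 0, -0.02, 1],
  [0, 0, 0, 0, 0, -0.02, 1],
  [0, 0, 0, 0, -0.025, 0, 1],
  [0, 0, 0, 0, -0.02, 0, 1],
  [0, 0, 0, 0, 0, 0, 1],
])

```text
time_s: 18.9
tcp_pos: [0.4705, -0.2148, 0.0889]
orientation: [-0.0, 0.708, 0.706, -0.0]
force: [0.2, 0.2, -0.5]
grip_width: 0.0003
finger_force: 0.0
```

```bash
python3 - <<'E'
from h import *
S0=load('side6.png');S=snap('side','side7.png');T=snap('top','top7.png')
p,R,st=pose();print(p,st['force'])
# ball tracking: dark pixels, predicted positions
for n in(-1,1):
    X=np.array([.530+n*.0133,-.2145,.065]); print(n,proj(S,X)[0],proj(T,X)[0])
for s in(S0,S):
    g=s['color'].max(2); print(g[186:204,262:284])
E
```

```text
[ 0.47199397 -0.21484471  0.08901641] [-0.01538573 -0.0091379   0.43734249]
-1 [273.13724573 195.26137625] [344.67469784 219.59580733]
1 [266.88094927 197.24525392] [344.65718276 210.12811073]
[[ 94 102  89 139 190 200 196 196 201 209 140  75  72 173 201 196 195 195
  194 195 196 199]
 [ 98  93  65 137 193 201 198 200 202 210 142  77  73 139 185 196 198 200
  198 197 196 196]
 [ 75  76  63 140 195 203 203 207 193 181 123  80  77  76 168 197 198 201
  197 197 195 196]
 [ 78  77  67 144 203 187 172 166 134 105  87  86  81 112 167 171 158 189
  200 196 195 197]
 [ 78  79  69 124 162 120  86  63  44  46  78  87  83 123 121  92  70 145
  197 202 198 197]
 [ 78  79  74  77  58  47  51  56  56  55  84  92  88  62  62  70  51  69
  148 196 202 196]
 [ 79  80  78  68  59  57  58  57  60  55  73  79  86  75  95 105  76  47
   72 150 196 202]
 [ 79  79  80  70  58  59  56  56  56  58  61  59  73  80  93  99  75  57
   48  72 149 195]
 [ 80  81  81  68  58  57  57  56  56  58  60  58  59  71  77  78  71  60
   54  49  71 148]
 [ 82  77  77  67  60  57  59  58  57  58  56  55  60  72  79  78  73 
[... 1742 characters left out ...]
7  70  75  70  75  77  71  58
   54  54  51  42]
 [ 59  58  55  56  56  55  57  62  60  56  55  54  54  62  74  78  70  58
   53  54  54  51]
 [ 55  57  56  55  54  53  61  74  71  60  51  56  58  64  75  78  69  56
   52  53  55  55]
 [ 55  54  55  55  54  52  65  80  77  61  54  53  59  71  75  76  71  63
   55  53  55  55]
 [ 55  55  57  56  55  53  65  77  81  61  51  51  70  83  75  70  74  80
   63  51  54  55]
 [ 58  55  56  55  53  55  67  77  78  64  61  66  81 105 112 107 112 110
   75  52  54  55]
 [ 56  54  49  46  47  61  71  78  78  70  76  81  79 104 115 115 117 109
   71  53  54  54]
 [ 54  48  67 125 126  86  65  72  76  70  72  78  76  73  72  74  73  72
   60  54  56  57]]
```

drive_tool([
  [0, 0, 0, 0, 0, 0.03, 1],
  [0, 0, 0, 0, 0, 0.015, 1],
  [0, 0, 0, 0, 0, 0.008, 1],
  [0, 0, 0, 0, 0.006, 0, 1],
  [0, 0, 0, 0, 0.006, 0, 1],
  [0, 0, 0, 0, 0.006, 0, 1],
  [0, 0, 0, 0, 0.006, 0, 1],
  [0, 0, 0, 0, 0, 0, 1],
])

```text
time_s: 19.8
tcp_pos: [0.4967, -0.2148, 0.0362]
orientation: [0.001, 0.707, 0.707, 0.0]
force: [0.9, 0.9, 0.5]
grip_width: 0.0004
finger_force: 0.0
```

drive_tool([
  [0, 0, 0, 0, 0.004, 0, 1],
  [0, 0, 0, 0, 0.004, 0, 1],
  [0, 0, 0, 0, 0.004, 0, 1],
  [0, 0, 0, 0, 0, 0, 1],
])

```text
time_s: 20.2
tcp_pos: [0.508, -0.2147, 0.0357]
orientation: [0.0, 0.707, 0.707, 0.0]
force: [-0.7, 0.5, 0.1]
grip_width: 0.0
finger_force: 0.0
```

drive_tool([
  [0, 0, 0, 0, 0.003, 0, 1],
  [0, 0, 0, 0, 0.003, 0, 1],
  [0, 0, 0, 0, 0, 0, 1],
])

```text
time_s: 20.5
tcp_pos: [0.5138, -0.2147, 0.0357]
orientation: [0.0, 0.707, 0.707, 0.0]
force: [-0.6, 0.5, 0.9]
grip_width: 0.0002
finger_force: 0.2
```

drive_tool([
  [0, 0, 0, 0, 0.002, 0, 1],
  [0, 0, 0, 0, 0.002, 0, 1],
  [0, 0, 0, 0, 0, 0, 1],
])

```text
time_s: 20.8
tcp_pos: [0.5178, -0.2147, 0.0357]
orientation: [0.0, 0.707, 0.707, 0.0]
force: [0.1, -0.2, 1.1]
grip_width: 0.0
finger_force: 0.3
```

drive_tool([
  [0, 0, 0, 0, 0.002, 0, 1],
  [0, 0, 0, 0, 0.001, 0, 1],
  [0, 0, 0, 0, 0, 0, 1],
])

```text
time_s: 21.1
tcp_pos: [0.5206, -0.2147, 0.0355]
orientation: [-0.0, 0.707, 0.707, -0.0]
force: [-0.8, -1.2, 0.2]
grip_width: 0.0002
finger_force: 0.4
```

drive_tool([
  [0, 0, 0, 0, 0.002, 0, 1],
  [0, 0, 0, 0, 0, 0, 1],
])

```text
time_s: 21.3
tcp_pos: [0.522, -0.2147, 0.0353]
orientation: [-0.001, 0.707, 0.707, -0.001]
force: [-4.3, -0.0, 1.6]
grip_width: 0.0001
finger_force: 2.3
```

drive_tool([
  [0, 0, 0, 0, 0.001, 0, 1],
  [0, 0, 0, 0, 0.001, 0, 1],
  [0, 0, 0, 0, 0, 0, 1],
])

```text
time_s: 21.6
tcp_pos: [0.5225, -0.2147, 0.0351]
orientation: [-0.002, 0.707, 0.707, -0.002]
force: [-12.3, 0.3, 5.2]
grip_width: 0.0001
finger_force: 6.5
```

At the stop: the force rises and the tool no longer advances. I'll back off, rise, move clear and check.

drive_tool([
  [0, 0, 0, 0, -0.01, 0, 1],
  [0, 0, 0, 0, -0.02, 0, 1],
  [0, 0, 0, 0, 0, -0.04, 1],
  [0, 0, 0, 0, 0, -0.05, 1],
  [0, 0, 0, 0, 0, -0.05, 1],
  [0, 0, 0, 0.04, -0.01, -0.04, 1],
  [0, 0, 0, 0.045, -0.01, 0, 1],
  [0, 0, 0, 0.045, -0.01, 0, 1],
])

```text
time_s: 22.4
tcp_pos: [0.4662, -0.0888, 0.2121]
orientation: [0.002, 0.708, 0.706, 0.001]
force: [0.7, 0.3, 0.2]
grip_width: 0.0
finger_force: 0.0
```

drive_tool([
  [0, 0, 0, 0.045, 0, 0, 1],
  [0, 0, 0, 0.02, 0, 0, 1],
  [0, 0, 0, 0, 0, 0, 1],
  [0, 0, 0, 0, 0, 0, 1],
])

```text
time_s: 22.8
tcp_pos: [0.4661, -0.0249, 0.2106]
orientation: [0.001, 0.707, 0.707, 0.0]
force: [0.2, -1.7, -0.2]
grip_width: -0.0004
finger_force: 0.0
```

```bash
python3 - <<'E'
from h import *
T0=load('top6.png');T=snap('top','top8.png');S=snap('side','side8.png')
for X in(-1,1): print(X,proj(T,[.530+X*.0133,-.2145,.065])[0])
for s in(T0,T):
    g=s['color'].max(2)[200:232,335:356].astype(float); m=(g<32)|(g<g[4:28,5:16].min()+10)
    y,x=np.where(m[4:28,5:16]); print('dark centroid',x.mean()+340,y.mean()+204,len(x))
# bystander / tab change check
d=cv2.absdiff(T['color'],load('top0.png')['color']).sum(2)
for n,(x0,y0,x1,y1) in dict(tape=(255,198,283,226),rail=(264,240,278,277),driver=(100,165,142,230),wrench=(403,185,442,245),mug=(175,105,215,158),module=(250,106,292,146),mouse=(383,133,411,172)).items(): print(n,(d[y0:y1,x0:x1]>90).sum())
E
```

```text
-1 [344.67469784 219.59580733]
1 [344.65718276 210.12811073]
dark centroid 344.1304347826087 218.65217391304347 23
dark centroid 344.39130434782606 210.2173913043478 23
tape 435
rail 303
driver 0
wrench 0
mug 0
module 0
mouse 0
```

The ball now sits at row 210.2, and the +x stop is predicted at row 210.1. The pixel changes at the tape and rail are only the arm and its shadow over them. Handing in.

```bash
python3 -c "
from h import *
print(robot.hand_in())"
```

```text
the job is handed in; nothing more can be done
None
```

I handed the job in at about 23 s: the tab is swung aside, the cover lies flat in the middle of the mat with its long side along the mat's, and the toggle is over at its +x stop; the driver, wrench, mug, module and mouse are unmoved in the top view, while the arm hid the tape and rail, which it never touched.

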